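Set the tube reader's filter lever to the third click

ROBOT

A 6-joint arm with a two-finger parallel gripper is mounted at the origin on a cart in front of the work surface, level with it; the furniture and walls round the work are solid. World frame = base frame: x ahead of the robot, y to its left, z up, the work surface at z = 0. Lengths are in m, angles in degrees, forces in N, time in s.
With the tool pointing down it reaches from about 0.25 to 0.725 m from the base axis. Payload 9.7 kg.
Tool frame: the origin (TCP) lies midway between the tips of the shut fingers; the grasp point (between the pads) lies 19 mm behind it; z points along the fingers, x is the direction in which the jaws open and shut, and the axes are right-handed (so a half turn about z gives the same grasp; the last joint's range is limited). The gripper opens to 85 mm and grips with 20 to 120 N. Pads are 22 mm wide; open, the fingers measure 114 mm over their backs; the gripper's body (76 mm by 85 mm) begins 54 mm behind the grasp point. The pads swing forward as they close: fully open they stand 13 mm farther back than shut.
Start: joints at [69.385, 4.979, 10.078, 95.1, 0, 90], TCP at [0.194, 0.515, 0.231] pointing down, gripper open.
Joint ranges: [-179.16, 179.16], [-48.56, 103.87], [-65.8, 70.77], [-126.05, 130.52], [-82.76, 87.17], [-180, 180]. Speed limits (degrees/s): [127.2, 127.2, 147.25, 180, 180, 180].

INTERFACE

Orientations are given as [roll, pitch, yaw] about the fixed x, y, z axes, in that order (R = Rz(yaw) Ry(pitch) Rx(roll)).
In Python, from workcell import bot, optics gives the robot as it stands.
- The arm moves only by the shell command python3 -m creep 'ROWS' [FORCE]. ROWS is JSON, a list of rows, each a list of 7 numbers: the shift along the tool's x, y, z in m, then the turn, a rotation vector about the tool's x, y, z in rad, then the opening, from 0 (shut) to 1 (fully open). A call has 1 to 8 rows; each row is the pose to reach, as a shift and turn from the pose commanded when the call began, along the tool's axes at that moment; what a row does not reach only later rows make up. A row lasts 1/10 s, in which the tool goes at most 50 mm and 8.59 degrees, less where a joint would pass 70% of its speed; a pose out of reach is approached as far as the arm can. A call with a gripper value outside its range is refused whole. The fingers move at their own pace and stop on an object; FORCE is the grip in N (left out, the last holds). Time passes only in rows, so rows that repeat a pose let the fingers close. It gives the time, the measured TCP pose, the force and the opening at its end, in the units of the state.
- bot.get_obs(): the state, without advancing time (a new reading comes with each control period).
- optics.camera(name): name is "scene" or "top"; returns the picture (420x560x3 uint8, red, green, blue); there is no depth.
- optics.camera_params(name): a dict with "camera_matrix" (3x3 intrinsics, pixels), "D" ([k1, k2, p1, p2, k3] as OpenCV has them; the pictures are not rectified), "R" (3x3) and "t" (3): a world point X has camera coordinates R X + t. Camera axes: x right, y down, z forward; pixel columns grow to the right and rows downward; lengths in m; the calibration is good to about 2 mm. A picture is of the moment at which its call begins. camera_params takes no time and is no camera call.
- bot.job_done(): hands the job in, once; it reports no verdict.
The state is a dict: "time": time; "q": joint angles; "qd": joint speeds; "joint_efforts": joint torques, N m; "ee_pos": TCP position; "tcp_rot": TCP orientation; "wrist_force": force on the tool from outside, world axes, zero at the start; "torque": the same for the moment, N m; "opening": finger opening in m.
Only numpy, scipy, OpenCV 4.12 (cv2) and the standard library are available. Lean on these libraries where they do the work, as an engineer would, in place of code of your own. Each camera call takes 0.05 s, during which the arm holds its last target.

TASK

Set the filter lever on the white tube reader: with the fingertips push it all the way back to its home stop, at the end with the red dot, then push it the other way by three clicks, counting them by feel, and leave it resting in the third click without ever running past it. Only push the lever, gently and from one side at a time, do not pinch it, and leave the tubes, jars, carton and pen around it where they are.

Things in the scene. Friction and masses are not known exactly. Their poses are not given: they have to be found in the camera images.
- tube_reader: white bench instrument, 140 (x) x 220 (y) x 60 (z) mm, fixed to the table; its x points away from the robot, y to the left, z up; origin at the centre of its underside. The lever stands on its flat top face, 60 mm above the table, and moves along the line x = -25 mm of its frame, parallel to its y axis
- block_top (a point): centre of the top of the aluminium block that stands on the reader behind the lever and holds three tubes: 36 (x) x 110 (y) mm, 22 mm high, its centre at x = +45 mm of the reader; the tubes' caps reach 110 mm above the table
- home_mark (a point): centre of the red dot, 12 mm across, on the reader's top face at the home (right, -y) end of the lever's line, 48 mm beyond the lever's centre when the lever is home
- filter_lever (a joint): position of the lever in m: 0 at the home stop (lever centre at y = -40 mm of the reader), growing towards the reader's +y to 0.080 at the far stop. It rests in a click every 16 mm: home 0, first 0.016, second 0.032, third 0.048, fourth 0.064, fifth 0.080; it starts in the first or second
- lever_top (a point): centre of the top of the lever: upright black paddle with an orange cap, 48 mm above the reader's top face, 14 mm thick along its travel (cap 16 mm), 24 mm wide across it (cap 26 mm). The flat pushing faces reach from 8 to 42 mm above the reader's top
- lever_home_face (a point): centre of the flat face of the paddle on the home (red dot, -y) side, pushed on to move the lever away from home; 7 mm from the paddle's middle, 25 mm above the reader's top. Pushed slowly out of a click it resists most at first (4 to 6 N) and hardly at all from half way (8 mm on), where it snaps into the next click by itself, ahead of the finger
- lever_far_face (a point): centre of the flat face of the paddle on the far (+y) side, pushed on to move the lever home; 7 mm from the paddle's middle, 25 mm above the reader's top
- red_tube: cryo tube with a red cap, 13 mm diameter, 46 mm tall, standing loose in the left hole of the block; origin at the centre of its underside, its axes as the reader's; leave alone
- yellow_tube: the same with a yellow cap, in the middle hole; origin at the centre of its underside, its axes as the reader's; leave alone
- green_tube: the same with a green cap, in the right hole; origin at the centre of its underside, its axes as the reader's; leave alone
- slide_box: small green and white carton 55x85x32 mm, left of the reader; origin at the centre of its underside; leave alone
- jar_2: clear jar with a black cap, 43 mm diameter, 72 mm tall, right of the reader; origin at the centre of its underside; leave alone
- jar_3: a second such jar, right of the reader and nearer the robot; origin at the centre of its underside; leave alone
- marker: black marker pen 135 mm long, 13 mm thick, lying in front of the reader; origin at the centre of its underside; leave alone

How it is judged (in metres and radians):
On the way, in this order (a step that is already met when the one before it is completed fails the run):
1. the lever is pushed home (within 4 mm of its stop) (value of joint filter_lever below 0.004 m), for 0.2 s.
2. the lever has reached the third click (value of joint filter_lever between 0.044 and 0.052 m), for 0.2 s.
At the end, for the whole second after the job is handed in: the lever rests still in the third click from home (0.048 m, within 4 mm), after it was home (all of step 2 and velocity of joint filter_lever between -0.005 and 0.005 m/s); the robot touches nothing.
It fails at once if the lever runs past the third click (beyond 0.058) (value of joint filter_lever above 0.058 m).
It fails at once if the lever is pinched: fingers press both of its faces at once (contact force between the fingers and filter_lever_c1 above 1 N and contact force between the fingers and filter_lever_c2 above 1 N).
It fails at once if the lever is forced (over 35 N on one of its faces) (contact force between anything else and filter_lever_c1 above 35 N or contact force between anything else and filter_lever_c2 above 35 N).
It fails at once if a bystander is moved by more than 10 mm (distance of any of red_tube, yellow_tube, green_tube, slide_box, jar_2, jar_3, marker from where it was at the start of the episode above 0.01 m).
It also fails if it takes over 64 s, if anything falls off the work surface, if the arm or the gripper's body presses on something with over 40 N, if the wrist force passes 120 N, or if a joint passes its speed limit or range.

## Working session

There is one attempt and no reset: what is moved stays moved. The work goes in short steps, Python scripts to look and compute and a shell command to move; the robot and the scene stay as the last step left them, time stands still between calls to the robot, and variables do not carry over. Pictures are saved under pics/ and viewed, and the job is handed in when it is done.

```bash
ls; mkdir -p pics; python3 - <<'E'
from workcell import bot, optics
import cv2
print(bot.get_obs())
for n in("scene","top"):
    im=optics.camera(n); cv2.imwrite(f"pics/{n}0.png",im[:,:,::-1]); print(n,optics.camera_params(n))
E
```

```text
pics
{'time': 0.0, 'q': array([6.93838421e+01, 5.00976348e+00, 1.00327579e+01, 9.50986418e+01,
       4.28815771e-04, 9.00001024e+01]), 'qd': array([ 0.10228007,  0.03395024,  0.08497476,  0.06972883,  0.03255401,
       -0.02174668]), 'joint_efforts': array([-7.31057889e-05, -5.20387101e+01,  4.64802790e+01,  1.65054901e-02,
       -2.75872189e-06,  7.20417773e-06]), 'ee_pos': array([0.19357352, 0.51455942, 0.2305807 ]), 'tcp_rot': array([-1.79999571e+02,  7.56473782e-02,  6.93837396e+01]), 'wrist_force': array([ 0.58260962, -0.50766435,  0.23030138]), 'torque': array([ 0.00965504,  0.0373853 , -0.02946977]), 'opening': 0.08542162952867481}
scene {'camera_matrix': array([[515.50250669,   0.        , 276.28230408],
       [  0.        , 515.50250669, 206.19787052],
       [  0.        ,   0.        ,   1.        ]]), 'D': array([0.04301042, 0.        , 0.        , 0.        , 0.        ]), 'R': array([[ 0.74895953, -0.66255246, -0.00915702],
       [-0.49600648, -0.55142302, -0.67075348],
       [ 0.43935998,  0.50690915, -0.74162384]]), 't': array([-0.34969957,  0.35231554,  0.98355601])}
top {'camera_matrix': array([[520.86838316,   0.        , 279.27828652],
       [  0.        , 520.86838316, 207.92046939],
       [  0.        ,   0.        ,   1.        ]]), 'D': array([-0.13818332,  0.        ,  0.        ,  0.        ,  0.        ]), 'R': array([[-0.02983753, -0.99939476,  0.01788418],
       [-0.99726846,  0.02855505, -0.06811926],
       [ 0.06756735, -0.01986784, -0.99751688]]), 't': array([0.03912202, 0.49953384, 1.08475547])}
```

View pics/scene0.png

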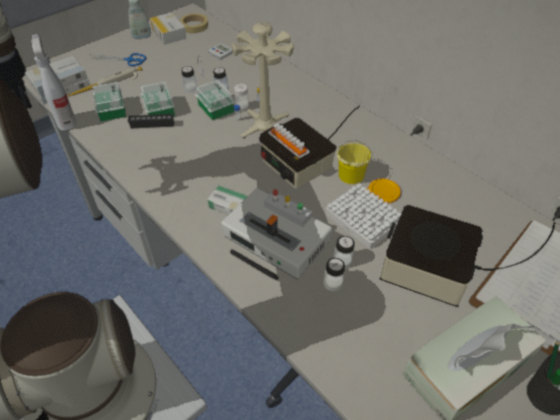

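View pics/top0.png

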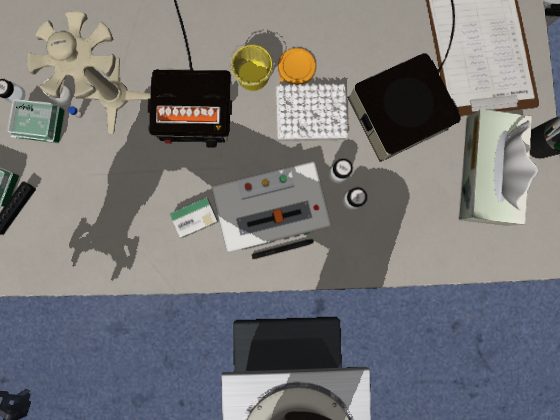

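The top view shows the reader at about (270,205), the orange lever cap at (278,215) and the red dot at (317,208). I'll zoom in on both pictures.

```bash
python3 - <<'E'
import cv2
a=cv2.imread("pics/top0.png")[140:270,160:380]; cv2.imwrite("pics/topz.png",cv2.resize(a,None,fx=3.6,fy=3.6,interpolation=cv2.INTER_CUBIC))
a=cv2.imread("pics/scene0.png")[170:300,200:370]; cv2.imwrite("pics/scenez.png",cv2.resize(a,None,fx=4.5,fy=4.5,interpolation=cv2.INTER_CUBIC))
E
```

```text
(no output)
```

View pics/topz.png

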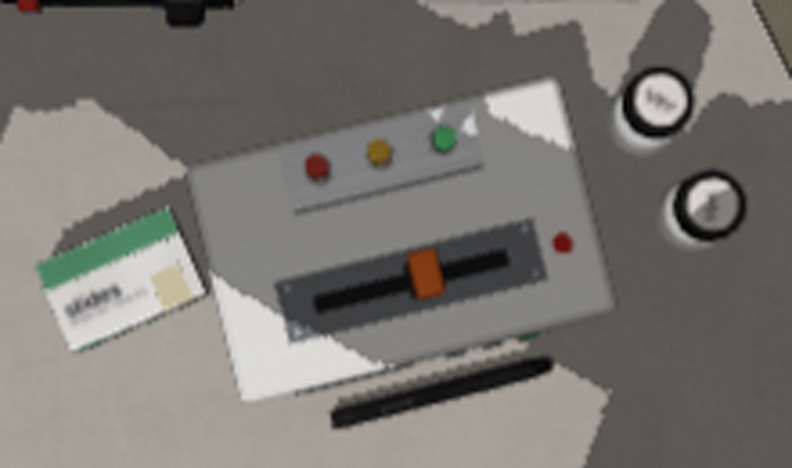

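View pics/scenez.png

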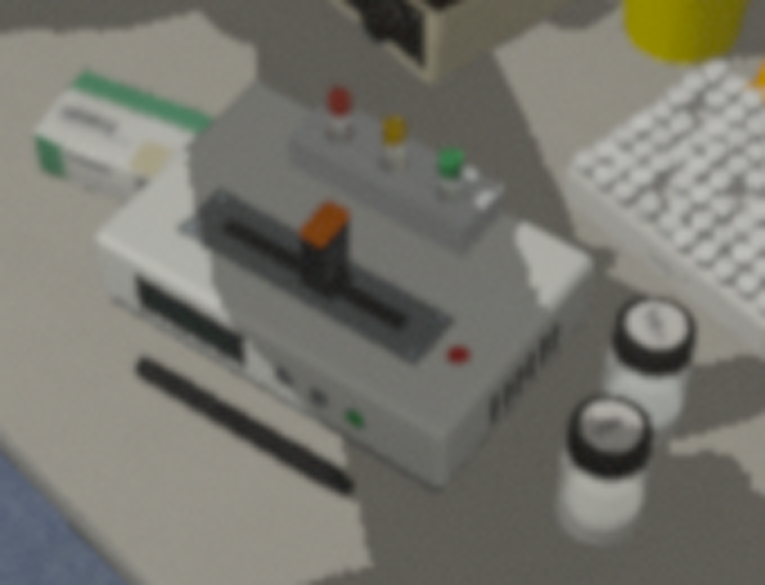

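```bash
cat > h.py <<'E'
import numpy as np, cv2
from scipy.optimize import least_squares
from workcell import bot, optics
P={n:optics.camera_params(n) for n in("scene","top")}
def proj(n,X):
    p=P[n]; return cv2.projectPoints(np.asarray(X,float).reshape(-1,3),cv2.Rodrigues(p["R"])[0],p["t"],p["camera_matrix"],p["D"])[0][:,0]
def ray(n,uv,z):
    p=P[n]; a=cv2.undistortPoints(np.array([[uv]],float),p["camera_matrix"],p["D"])[0,0]
    d=p["R"].T@np.array([a[0],a[1],1]); c=-p["R"].T@p["t"]; return c+d*(z-c[2])/d[2]
E
cat > fit.py <<'E'
from h import *
tz=lambda x,y:(160+(x+.5)/3.6-.5,140+(y+.5)/3.6-.5)
sz=lambda x,y:(200+(x+.5)/4.5-.5,170+(y+.5)/4.5-.5)
T=[tz(*p) for p in[(190,170),(556,78),(613,305),(245,402),(563,243),(427,266)]]
S=[sz(*p) for p in[(250,82),(592,262),(440,462),(98,240),(458,354),(326,222)]]
def mod(v):
    x,y,a,l=v; L=np.array([[.07,.11,.06],[.07,-.11,.06],[-.07,-.11,.06],[-.07,.11,.06],[-.025,-.088,.06],[-.025,-.04+l,.108]])
    c,s=np.cos(a),np.sin(a); return L@np.array([[c,-s,0],[s,c,0],[0,0,1]]).T+[x,y,0]
def f(v,cams=("top","scene")):
    return np.concatenate([(proj(n,mod(v))-o).ravel() for n,o in(("top",T),("scene",S)) if n in cams])
for c in(("top","scene"),("top",),("scene",)):
    r=least_squares(lambda v:f(v,c),[.45,0,.2,.02]); print(c,r.x[:2].round(4),np.degrees(r.x[2]).round(2),r.x[3].round(4)); print(r.fun.reshape(-1,2).round(1).tolist())
E
python3 fit.py
```

```text
('top', 'scene') [0.5016 0.0405] 12.48 0.0317
[[-1.4, -0.8], [1.4, -1.2], [2.7, 1.9], [-0.3, 1.6], [0.7, 0.4], [0.9, 2.3], [1.0, -1.6], [1.7, -1.4], [0.7, -4.7], [-2.3, -1.2], [-0.0, 0.7], [-0.3, -0.2]]
('top',) [0.503  0.0419] 12.57 0.0313
[[-2.1, -1.4], [0.6, -2.0], [2.1, 1.1], [-0.9, 1.0], [-0.0, -0.4], [0.4, 1.5]]
('scene',) [0.4988 0.0377] 12.38 0.0322
[[1.0, -0.4], [1.7, 0.1], [0.5, -3.2], [-2.5, 0.0], [-0.1, 2.2], [-0.6, 1.1]]
```

```bash
cat > go.py <<'E'
# usage: go.py lx ly z : print shift in tool axes to reader-local target & current local position
import sys; from h import *
from scipy.spatial.transform import Rotation as Ro
o=bot.get_obs(); R=Ro.from_euler("xyz",o["tcp_rot"],degrees=True)
A=np.radians(12.5); C=np.array([.501,.040,0]); B=Ro.from_euler("z",A)
print("t",round(o["time"],2),"local",B.inv().apply(o["ee_pos"]-C).round(4),"rpy",o["tcp_rot"].round(2),"F local",B.inv().apply(o["wrist_force"]).round(2),"open",round(o["opening"],4))
if len(sys.argv)>3:
    t=B.apply(np.array(sys.argv[1:4],float))+C
    G=Ro.from_euler("xyz",[180,0,12.5],degrees=True)
    print("world",t.round(4),"shift",R.inv().apply(t-o["ee_pos"]).round(4),"turn",(R.inv()*G).as_rotvec().round(4))
E
python3 go.py -0.025 0.035 0.2
```

```text
t 0.1 local [-0.1974  0.5298  0.2306] rpy [1.800e+02 7.000e-02 6.938e+01] F local [-0.59 -0.55  0.3 ] open 0.0857
world [0.469  0.0688 0.2   ] shift [-0.3202  0.4148  0.031 ] turn [7.000e-04 1.200e-03 9.928e-01]
```

```bash
python3 -m creep '[[-0.02,0.026,0.002,0,0,0.06,0],[-0.04,0.052,0.004,0,0,0.12,0],[-0.06,0.078,0.006,0,0,0.18,0],[-0.08,0.104,0.008,0,0,0.24,0],[-0.1,0.13,0.01,0,0,0.3,0],[-0.12,0.156,0.012,0,0,0.36,0],[-0.14,0.182,0.014,0,0,0.42,0],[-0.16,0.208,0.015,0,0,0.48,0]]' 20; python3 go.py -0.025 0.035 0.2
```

```text
time: 0.9
ee_pos: [0.3323, 0.2905, 0.2159]
tcp_rot: [180.0, 0.0, 41.7]
wrist_force: [-0.9, 1.1, 0.3]
opening: -0.0
t 0.9 local [-0.1105  0.281   0.2159] rpy [1.800e+02 3.000e-02 4.175e+01] F local [-0.66  1.29  0.3 ] open -0.0
world [0.469  0.0688 0.2   ] shift [-0.0456  0.2564  0.0159] turn [1.000e-04 5.000e-04 5.105e-01]
```

```bash
python3 -m creep '[[-0.006,0.034,0.002,0,0,0.08,0],[-0.012,0.068,0.004,0,0,0.16,0],[-0.018,0.102,0.006,0,0,0.24,0],[-0.024,0.136,0.008,0,0,0.32,0],[-0.03,0.17,0.01,0,0,0.4,0],[-0.036,0.204,0.012,0,0,0.46,0],[-0.042,0.24,0.014,0,0,0.5105,0],[-0.0456,0.2564,0.0159,0,0,0.5105,0]]'; python3 -m creep '[[0,0,0,0,0,0,0],[0,0,0,0,0,0,0]]';python3 go.py -0.025 0.035 0.13; python3 - <<'E'
from workcell import optics
import cv2
a=optics.camera("scene")[130:300,160:370,::-1]; cv2.imwrite("pics/s1.png",cv2.resize(a,None,fx=3.5,fy=3.5,interpolation=cv2.INTER_CUBIC))
E
```

```text
time: 1.7
ee_pos: [0.4701, 0.0682, 0.1998]
tcp_rot: [180.0, 0.0, 12.4]
wrist_force: [-0.0, -0.1, 0.3]
opening: 0.0002
time: 1.9
ee_pos: [0.4689, 0.0704, 0.2001]
tcp_rot: [-180.0, 0.1, 12.6]
wrist_force: [-0.1, 0.1, 0.1]
opening: -0.0
t 1.9 local [-0.0247  0.0366  0.2001] rpy [-1.7998e+02  5.0000e-02  1.2590e+01] F local [-0.03  0.09  0.12] open -0.0
world [0.469  0.0688 0.13  ] shift [-0.0002  0.0017  0.0701] turn [-0.0003  0.0009  0.0015]
```

View pics/s1.png

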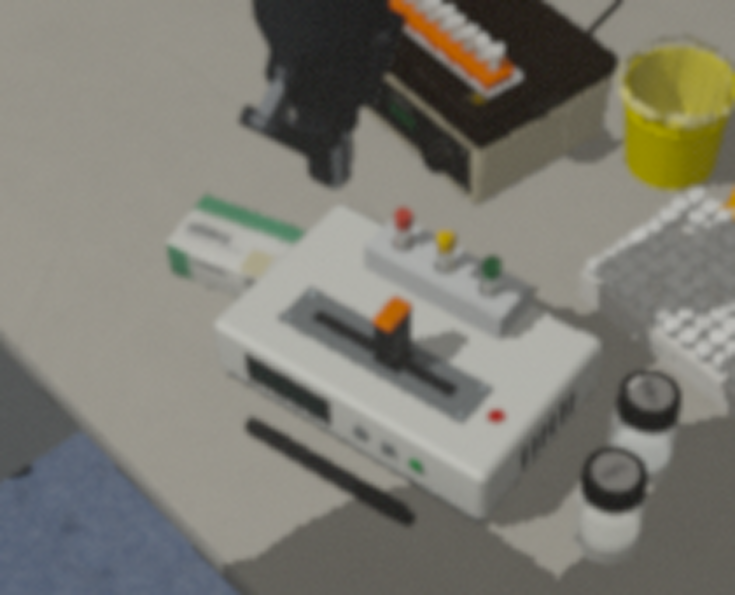

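```bash
python3 - <<'E'
from h import *
from scipy.spatial.transform import Rotation as Ro
o=bot.get_obs();R=Ro.from_euler("xyz",o["tcp_rot"],degrees=True)
def z(X): return ((proj("scene",X)-[160,130])*3.5).round(0).tolist()
for x in(0,-.03,-.04,-.05,-.06,-.07):
    print(x,[z(o["ee_pos"]+R.apply([x,0,-h])) for h in(0,.02,.04,.06,.08)])
E
```

```text
0 [[[328.0, 177.0]], [[326.0, 153.0]], [[325.0, 128.0]], [[323.0, 102.0]], [[322.0, 76.0]]]
-0.03 [[[297.0, 206.0]], [[295.0, 182.0]], [[293.0, 158.0]], [[291.0, 132.0]], [[289.0, 106.0]]]
-0.04 [[[286.0, 216.0]], [[284.0, 192.0]], [[282.0, 168.0]], [[280.0, 142.0]], [[277.0, 116.0]]]
-0.05 [[[275.0, 226.0]], [[273.0, 202.0]], [[271.0, 178.0]], [[268.0, 152.0]], [[266.0, 126.0]]]
-0.06 [[[264.0, 237.0]], [[262.0, 213.0]], [[260.0, 188.0]], [[257.0, 163.0]], [[255.0, 136.0]]]
-0.07 [[[254.0, 247.0]], [[251.0, 223.0]], [[248.0, 198.0]], [[246.0, 173.0]], [[243.0, 147.0]]]
```

The fingertips match the projected TCP, and the side links are about 90 mm above the tip, clear of the tubes. I'll descend on the far side of the lever.

```bash
python3 -m creep '[[0,0.002,0.03,0,0,0.0015,0],[0,0.002,0.06,0,0,0.0015,0],[0,0.002,0.085,0,0,0.0015,0],[0,0.002,0.1,0,0,0.0015,0],[0,0.002,0.11,0,0,0.0015,0],[0,0.002,0.118,0,0,0.0015,0],[0,0.002,0.118,0,0,0.0015,0],[0,0.002,0.118,0,0,0.0015,0]]';python3 go.py -0.025 0.015 0.082; python3 - <<'E'
from workcell import optics
import cv2
a=optics.camera("scene")[170:300,200:370,::-1]; cv2.imwrite("pics/s2.png",cv2.resize(a,None,fx=4.5,fy=4.5,interpolation=cv2.INTER_CUBIC))
E
```

```text
time: 2.75
ee_pos: [0.47, 0.0686, 0.0832]
tcp_rot: [180.0, -0.1, 12.6]
wrist_force: [0.2, -0.6, -0.1]
opening: -0.0002
t 2.75 local [-0.024   0.0347  0.0832] rpy [ 1.800e+02 -6.000e-02  1.255e+01] F local [ 0.08 -0.62 -0.12] open -0.0002
world [0.4733 0.0492 0.082 ] shift [-0.001   0.0197  0.0012] turn [ 0.     -0.001   0.0009]
```

View pics/s2.png

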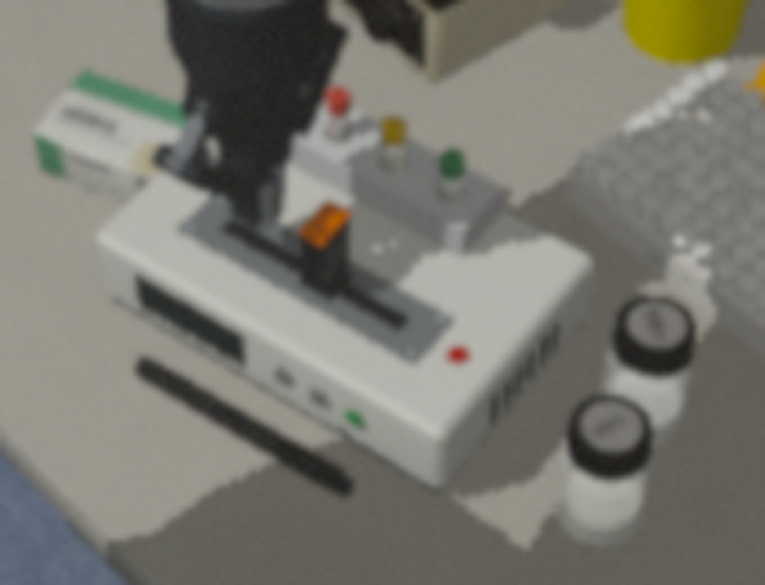

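The fingertip is at (258,212) over the slot, on the far side of the lever. I'll push home slowly.

```bash
python3 -m creep '[[0,0.006,0,0,0,0,0],[0,0.012,0,0,0,0,0],[0,0.016,0,0,0,0,0],[0,0.019,0,0,0,0,0],[0,0.021,0,0,0,0,0],[0,0.023,0,0,0,0,0],[0,0.025,0,0,0,0,0],[0,0.027,0,0,0,0,0]]';python3 go.py; python3 -m creep '[[0,0.002,0,0,0,0,0],[0,0.004,0,0,0,0,0],[0,0.006,0,0,0,0,0],[0,0.008,0,0,0,0,0]]';python3 go.py
```

```text
time: 3.6
ee_pos: [0.4754, 0.0427, 0.0824]
tcp_rot: [-179.9, -0.0, 12.6]
wrist_force: [-1.8, 3.9, 0.6]
opening: -0.0002
t 3.6 local [-0.0244  0.0082  0.0824] rpy [-179.91   -0.     12.58] F local [-0.95  4.17  0.57] open -0.0002
time: 4.0
ee_pos: [0.4773, 0.034, 0.0824]
tcp_rot: [180.0, 0.0, 12.5]
wrist_force: [1.0, 0.5, 0.7]
opening: 0.0001
t 4.0 local [-0.0244 -0.0007  0.0824] rpy [179.98   0.    12.54] F local [1.1  0.23 0.72] open 0.0001
```

```bash
python3 -m creep '[[0,0.002,0,0,0,0,0],[0,0.004,0,0,0,0,0]]';python3 go.py; python3 -m creep '[[0,0.002,0,0,0,0,0],[0,0.004,0,0,0,0,0]]';python3 go.py;  python3 -m creep '[[0,0.002,0,0,0,0,0],[0,0.004,0,0,0,0,0]]';python3 go.py
```

```text
time: 4.2
ee_pos: [0.478, 0.0308, 0.0824]
tcp_rot: [-179.9, -0.0, 12.6]
wrist_force: [-1.2, 7.1, 1.2]
opening: -0.0
t 4.2 local [-0.0244 -0.004   0.0824] rpy [-179.91   -0.     12.56] F local [0.33 7.23 1.19] open -0.0
time: 4.4
ee_pos: [0.4789, 0.027, 0.0824]
tcp_rot: [-179.9, 0.0, 12.6]
wrist_force: [-1.2, 3.7, 0.5]
opening: -0.0
t 4.4 local [-0.0244 -0.0079  0.0824] rpy [-179.92    0.     12.57] F local [-0.36  3.9   0.54] open -0.0
time: 4.6
ee_pos: [0.4799, 0.0223, 0.0824]
tcp_rot: [180.0, 0.0, 12.5]
wrist_force: [0.3, 0.1, 0.3]
opening: 0.0001
t 4.6 local [-0.0244 -0.0127  0.0824] rpy [179.97   0.    12.54] F local [0.27 0.03 0.34] open 0.0001
```

```bash
for i in 1; do python3 -m creep '[[0,0.002,0,0,0,0,0],[0,0.003,0,0,0,0,0],[0,0.003,0,0,0,0,0]]';python3 go.py; python3 -m creep '[[0,0.001,0,0,0,0,0],[0,0.001,0,0,0,0,0]]';python3 go.py;  python3 -m creep '[[0,0.001,0,0,0,0,0],[0,0.001,0,0,0,0,0]]';python3 go.py;  python3 -m creep '[[0,0.001,0,0,0,0,0],[0,0.001,0,0,0,0,0]]';python3 go.py;done
```

```text
time: 4.9
ee_pos: [0.4806, 0.0194, 0.0824]
tcp_rot: [180.0, -0.0, 12.5]
wrist_force: [0.0, 0.9, 0.2]
opening: -0.0002
t 4.9 local [-0.0244 -0.0157  0.0824] rpy [179.99  -0.    12.53] F local [0.19 0.84 0.17] open -0.0002
time: 5.1
ee_pos: [0.4808, 0.0186, 0.0824]
tcp_rot: [180.0, -0.0, 12.5]
wrist_force: [0.3, 0.2, 0.3]
opening: -0.0
t 5.1 local [-0.0244 -0.0165  0.0824] rpy [179.99  -0.    12.54] F local [0.29 0.14 0.26] open -0.0
time: 5.3
ee_pos: [0.481, 0.0177, 0.0824]
tcp_rot: [180.0, -0.0, 12.5]
wrist_force: [-0.8, -1.0, 0.4]
opening: -0.0004
t 5.3 local [-0.0244 -0.0174  0.0824] rpy [180.    -0.    12.55] F local [-1.02 -0.85  0.4 ] open -0.0004
time: 5.5
ee_pos: [0.4812, 0.0167, 0.0824]
tcp_rot: [180.0, 0.0, 12.5]
wrist_force: [0.1, 0.1, -0.1]
opening: 0.0002
t 5.5 local [-0.0244 -0.0185  0.0824] rpy [180.     0.    12.55] F local [ 0.12  0.1  -0.13] open 0.0002
```

```bash
for i in 1; do python3 -m creep '[[0,0.001,0,0,0,0,0],[0,0.001,0,0,0,0,0]]'|grep force;  python3 -m creep '[[0,0.0005,0,0,0,0,0],[0,0.0005,0,0,0,0,0]]'|grep force;python3 go.py;  python3 -m creep '[[0,0.0005,0,0,0,0,0],[0,0.0005,0,0,0,0,0]]' |grep force;python3 go.py;done
```

```text
wrist_force: [-0.9, 3.6, 0.1]
wrist_force: [-1.9, 5.8, 0.7]
t 5.9 local [-0.0244 -0.0191  0.0824] rpy [-179.9    -0.     12.58] F local [-0.56  6.04  0.72] open -0.0001
wrist_force: [-2.2, 7.6, 1.9]
t 6.1 local [-0.0244 -0.0192  0.0824] rpy [-179.85   -0.     12.6 ] F local [-0.49  7.89  1.93] open -0.0
```

The force rises with no movement at local y = -0.019, which is 32 mm past first contact, so this is the home stop. I'll back off, lift, and check with the camera.

```bash
python3 -m creep '[[0,-0.003,0,0,0,0,0],[0,-0.012,0,0,0,0,0],[0,-0.012,-0.02,0,0,0,0],[0,-0.012,-0.05,0,0,0,0],[0,-0.012,-0.05,0,0,0,0]]' ; python3 go.py -0.025 -0.08 0.13;python3 - <<'E'
from workcell import optics
import cv2
a=optics.camera("scene")[170:300,200:370,::-1]; cv2.imwrite("pics/s3.png",cv2.resize(a,None,fx=4.5,fy=4.5,interpolation=cv2.INTER_CUBIC))
E
```

```text
time: 6.6
ee_pos: [0.4805, 0.0269, 0.1361]
tcp_rot: [179.9, -0.3, 12.6]
wrist_force: [0.7, -0.2, -0.4]
opening: -0.0002
t 6.6 local [-0.0229 -0.0083  0.1361] rpy [179.92  -0.3   12.55] F local [ 0.66 -0.34 -0.4 ] open -0.0002
world [ 0.4939 -0.0435  0.13  ] shift [-0.0022  0.0716  0.0062] turn [ 0.0013 -0.0052  0.0009]
```

View pics/s3.png

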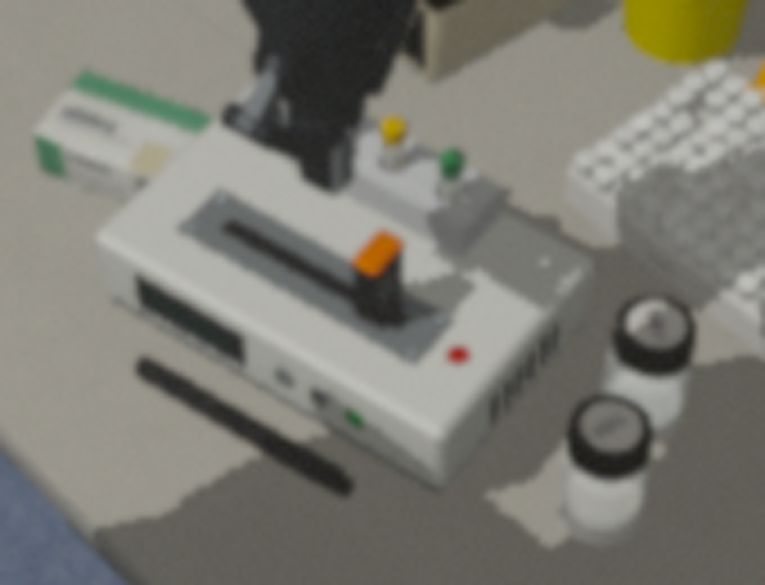

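The cap is at (380,255), at the red-dot end of the slot, so the lever is home. I'll cross over it and descend on the home side.

```bash
python3 -m creep '[[-0.002,0.015,-0.004,0,0,0,0],[-0.002,0.035,-0.004,0,0,0,0],[-0.002,0.055,-0.004,0,0,0,0],[-0.002,0.072,-0.004,0,0,0,0],[-0.002,0.072,-0.002,0,0,0,0],[-0.002,0.072,0,0,0,0,0]]' ; python3 go.py -0.025 -0.08 0.082
```

```text
time: 7.25
ee_pos: [0.4923, -0.044, 0.1315]
tcp_rot: [-180.0, 0.1, 12.5]
wrist_force: [0.0, 0.5, -0.6]
opening: 0.0003
t 7.25 local [-0.0267 -0.0802  0.1315] rpy [-1.7998e+02  6.0000e-02  1.2500e+01] F local [ 0.15  0.43 -0.57] open 0.0003
world [ 0.4939 -0.0435  0.082 ] shift [ 0.0017 -0.0001  0.0495] turn [-0.0004  0.0011 -0.    ]
```

```bash
python3 -m creep '[[0.001,0,0.02,0,0,0,0],[0.001,0,0.035,0,0,0,0],[0.001,0,0.044,0,0,0,0],[0.001,0,0.049,0,0,0,0],[0.001,0,0.049,0,0,0,0],[0.001,0,0.049,0,0,0,0]]' ; python3 go.py -0.025 -0.062 0.082;python3 - <<'E'
from workcell import optics
import cv2
a=optics.camera("scene")[170:300,200:370,::-1]; cv2.imwrite("pics/s4.png",cv2.resize(a,None,fx=4.5,fy=4.5,interpolation=cv2.INTER_CUBIC))
E
```

```text
time: 7.85
ee_pos: [0.4939, -0.0439, 0.0838]
tcp_rot: [180.0, -0.0, 12.6]
wrist_force: [0.6, 0.4, 0.9]
opening: -0.0003
t 7.85 local [-0.0251 -0.0804  0.0838] rpy [ 1.7999e+02 -3.0000e-02  1.2550e+01] F local [0.62 0.26 0.93] open -0.0003
world [ 0.49   -0.0259  0.082 ] shift [ 0.0002 -0.0184  0.0018] turn [ 0.0002 -0.0005  0.0009]
```

View pics/s4.png

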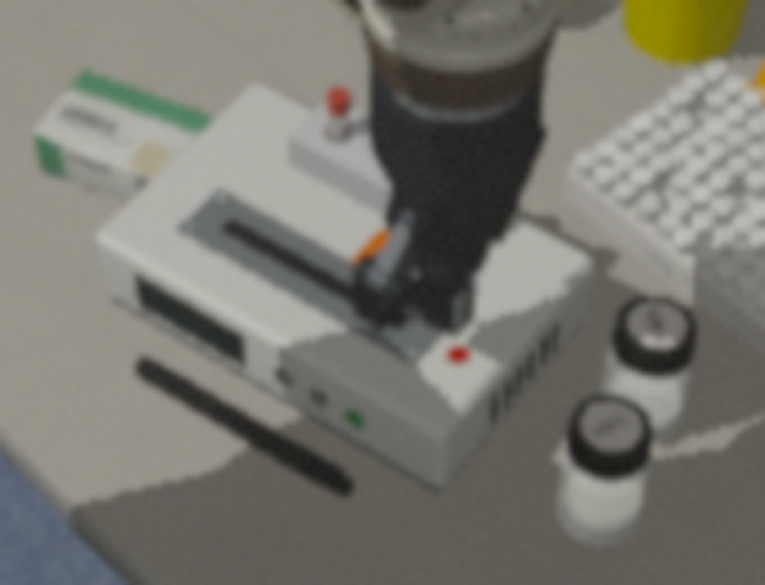

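The fingertip is at (450,320), on the red-dot side of the paddle. I'll creep to contact.

```bash
python3 -m creep '[[0,-0.005,0,0,0,0,0],[0,-0.01,0,0,0,0,0],[0,-0.014,0,0,0,0,0],[0,-0.017,0,0,0,0,0],[0,-0.018,0,0,0,0,0],[0,-0.018,0,0,0,0,0]]' |grep force; python3 go.py 
python3 -m creep '[[0,-0.001,0,0,0,0,0],[0,-0.001,0,0,0,0,0]]'|grep force;python3 go.py;python3 -m creep '[[0,-0.001,0,0,0,0,0],[0,-0.001,0,0,0,0,0]]'|grep force;python3 go.py;python3 -m creep '[[0,-0.001,0,0,0,0,0],[0,-0.001,0,0,0,0,0]]'|grep force;python3 go.py;python3 -m creep '[[0,-0.001,0,0,0,0,0],[0,-0.001,0,0,0,0,0]]'|grep force;python3 go.py
```

```text
wrist_force: [-0.1, -0.5, 0.2]
t 8.5 local [-0.0253 -0.0622  0.0834] rpy [180.    -0.    12.57] F local [-0.17 -0.51  0.24] open 0.0
wrist_force: [0.4, 0.5, -0.0]
t 8.7 local [-0.0254 -0.0614  0.0833] rpy [-1.800e+02  1.000e-02  1.254e+01] F local [ 0.5   0.39 -0.04] open 0.0002
wrist_force: [-0.2, -0.1, 0.4]
t 8.9 local [-0.0254 -0.0604  0.0834] rpy [-180.      0.     12.55] F local [-0.22 -0.02  0.4 ] open -0.0003
wrist_force: [-0.2, 0.2, 0.5]
t 9.1 local [-0.0254 -0.0594  0.0834] rpy [180.    -0.    12.54] F local [-0.16  0.25  0.49] open 0.0
wrist_force: [-0.3, 0.2, 0.7]
t 9.3 local [-0.0254 -0.0583  0.0834] rpy [-180.      0.     12.55] F local [-0.26  0.22  0.66] open 0.0003
```

```bash

python3 -m creep '[[0,-0.001,0,0,0,0,0],[0,-0.001,0,0,0,0,0]]'>/dev/null;python3 go.py;python3 -m creep '[[0,-0.001,0,0,0,0,0],[0,-0.001,0,0,0,0,0]]'>/dev/null;python3 go.py;python3 -m creep '[[0,-0.001,0,0,0,0,0],[0,-0.001,0,0,0,0,0]]'>/dev/null;python3 go.py;python3 -m creep '[[0,-0.001,0,0,0,0,0],[0,-0.001,0,0,0,0,0]]'>/dev/null;python3 go.py;python3 -m creep '[[0,-0.001,0,0,0,0,0],[0,-0.001,0,0,0,0,0]]'>/dev/null;python3 go.py
```

```text
t 9.5 local [-0.0254 -0.0573  0.0834] rpy [-180.      0.     12.55] F local [-0.82  0.42 -0.38] open -0.0002
t 9.7 local [-0.0253 -0.0567  0.0834] rpy [179.95  -0.    12.54] F local [-0.61 -3.28 -0.25] open 0.0
t 9.9 local [-0.0253 -0.056   0.0834] rpy [179.91   0.    12.52] F local [-0.35 -4.93 -0.  ] open -0.0001
t 10.1 local [-0.0253 -0.055   0.0835] rpy [179.93  -0.    12.52] F local [ 0.39 -4.15 -0.34] open -0.0002
t 10.3 local [-0.0253 -0.0538  0.0834] rpy [179.96  -0.    12.53] F local [ 0.17 -4.26  0.34] open 0.0001
```

Contact is at local y = -0.057 with a 5 N peak. The first snap should come near -0.049.

```bash

python3 -m creep '[[0,-0.001,0,0,0,0,0],[0,-0.001,0,0,0,0,0]]'>/dev/null;python3 go.py;python3 -m creep '[[0,-0.001,0,0,0,0,0],[0,-0.001,0,0,0,0,0]]'>/dev/null;python3 go.py;python3 -m creep '[[0,-0.001,0,0,0,0,0],[0,-0.001,0,0,0,0,0]]'>/dev/null;python3 go.py;python3 -m creep '[[0,-0.001,0,0,0,0,0],[0,-0.001,0,0,0,0,0]]'>/dev/null;python3 go.py;python3 -m creep '[[0,-0.001,0,0,0,0,0],[0,-0.001,0,0,0,0,0]]'>/dev/null;python3 go.py
```

```text
t 10.5 local [-0.0253 -0.0523  0.0834] rpy [-179.99   -0.     12.55] F local [ 0.24 -2.9  -0.24] open -0.0003
t 10.7 local [-0.0253 -0.0511  0.0834] rpy [-1.7997e+02 -1.0000e-02  1.2560e+01] F local [-0.14 -1.42 -0.33] open 0.0001
t 10.9 local [-0.0253 -0.0501  0.0834] rpy [-179.97   -0.     12.57] F local [-0.18 -0.59 -0.08] open 0.0
t 11.1 local [-0.0254 -0.0491  0.0834] rpy [-1.7997e+02  1.0000e-02  1.2560e+01] F local [-0.13 -0.29  0.57] open 0.0001
t 11.3 local [-0.0254 -0.0482  0.0834] rpy [-1.7999e+02  1.0000e-02  1.2560e+01] F local [ 0.79  0.57 -0.75] open -0.0001
```

Click 1 snapped ahead. Next contact should be near -0.041.

```bash

python3 -m creep '[[0,-0.001,0,0,0,0,0],[0,-0.002,0,0,0,0,0],[0,-0.003,0,0,0,0,0],[0,-0.004,0,0,0,0,0],[0,-0.005,0,0,0,0,0],[0,-0.005,0,0,0,0,0]]'>/dev/null;python3 go.py;for i in 1; do python3 -m creep '[[0,-0.001,0,0,0,0,0],[0,-0.001,0,0,0,0,0]]'>/dev/null;python3 go.py;python3 -m creep '[[0,-0.001,0,0,0,0,0],[0,-0.001,0,0,0,0,0]]'>/dev/null;python3 go.py;python3 -m creep '[[0,-0.001,0,0,0,0,0],[0,-0.001,0,0,0,0,0]]'>/dev/null;python3 go.py;python3 -m creep '[[0,-0.001,0,0,0,0,0],[0,-0.001,0,0,0,0,0]]'>/dev/null;python3 go.py;done
```

```text
t 11.9 local [-0.0254 -0.0433  0.0834] rpy [180.    -0.    12.56] F local [-0.03 -0.07  1.53] open -0.0001
t 12.1 local [-0.0254 -0.0423  0.0834] rpy [-180.      0.     12.55] F local [ 0.31 -0.45  0.14] open -0.0001
t 12.3 local [-0.0254 -0.0413  0.0834] rpy [-180.     -0.     12.55] F local [ 0.23 -0.24  0.23] open -0.0001
t 12.5 local [-0.0254 -0.0407  0.0834] rpy [179.95  -0.    12.54] F local [ 0.6  -3.23 -0.09] open -0.0002
t 12.7 local [-0.0254 -0.04    0.0834] rpy [179.91   0.    12.52] F local [-1.4  -6.32 -0.99] open 0.0001
```

Contact in click 1 came at -0.041, as expected. The second snap should come at about -0.033.

```bash

python3 -m creep '[[0,-0.001,0,0,0,0,0],[0,-0.002,0,0,0,0,0],[0,-0.002,0,0,0,0,0]]'>/dev/null;python3 go.py;for i in 1; do python3 -m creep '[[0,-0.001,0,0,0,0,0],[0,-0.001,0,0,0,0,0]]'>/dev/null;python3 go.py;python3 -m creep '[[0,-0.001,0,0,0,0,0],[0,-0.001,0,0,0,0,0]]'>/dev/null;python3 go.py;python3 -m creep '[[0,-0.001,0,0,0,0,0],[0,-0.001,0,0,0,0,0]]'>/dev/null;python3 go.py;python3 -m creep '[[0,-0.001,0,0,0,0,0],[0,-0.001,0,0,0,0,0]]'>/dev/null;python3 go.py;python3 -m creep '[[0,-0.001,0,0,0,0,0],[0,-0.001,0,0,0,0,0]]'>/dev/null;python3 go.py;done
```

```text
t 13.0 local [-0.0253 -0.0377  0.0834] rpy [ 1.7995e+02 -1.0000e-02  1.2530e+01] F local [-0.08 -3.71 -0.5 ] open -0.0
t 13.2 local [-0.0254 -0.0363  0.0834] rpy [-179.99   -0.     12.55] F local [-0.1  -2.77 -0.11] open -0.0001
t 13.4 local [-0.0253 -0.0351  0.0834] rpy [-179.97   -0.     12.56] F local [ 1.35 -1.26 -0.16] open 0.0
t 13.6 local [-0.0254 -0.0341  0.0834] rpy [-179.97   -0.     12.56] F local [ 0.14 -0.56 -0.51] open -0.0
t 13.8 local [-0.0254 -0.0331  0.0833] rpy [-1.7997e+02  1.0000e-02  1.2560e+01] F local [-0.3   0.36 -0.39] open 0.0
t 14.0 local [-0.0254 -0.0322  0.0833] rpy [-1.7998e+02  1.0000e-02  1.2560e+01] F local [-0.02 -0.29 -0.44] open 0.0002
```

Second click done. Next contact is due near -0.025 and the snap near -0.017.

```bash

python3 -m creep '[[0,-0.001,0,0,0,0,0],[0,-0.002,0,0,0,0,0],[0,-0.003,0,0,0,0,0],[0,-0.004,0,0,0,0,0],[0,-0.005,0,0,0,0,0],[0,-0.005,0,0,0,0,0]]'>/dev/null;python3 go.py;for i in 1; do python3 -m creep '[[0,-0.001,0,0,0,0,0],[0,-0.001,0,0,0,0,0]]'>/dev/null;python3 go.py;python3 -m creep '[[0,-0.001,0,0,0,0,0],[0,-0.001,0,0,0,0,0]]'>/dev/null;python3 go.py;python3 -m creep '[[0,-0.001,0,0,0,0,0],[0,-0.001,0,0,0,0,0]]'>/dev/null;python3 go.py;python3 -m creep '[[0,-0.001,0,0,0,0,0],[0,-0.001,0,0,0,0,0]]'>/dev/null;python3 go.py;done
```

```text
t 14.6 local [-0.0254 -0.0273  0.0834] rpy [-180.      0.     12.56] F local [-0.23  0.5  -0.38] open 0.0002
t 14.8 local [-0.0254 -0.0263  0.0834] rpy [-180.      0.     12.55] F local [ 0.43 -0.54  0.29] open 0.0001
t 15.0 local [-0.0254 -0.0253  0.0834] rpy [-180.     -0.     12.55] F local [-0.76  0.27  0.06] open -0.0001
t 15.2 local [-0.0254 -0.0247  0.0834] rpy [179.95  -0.    12.53] F local [-0.68 -3.97 -0.55] open 0.0
t 15.4 local [-0.0254 -0.024   0.0834] rpy [179.91   0.    12.52] F local [ 0.04 -6.57  0.28] open -0.0002
```

```bash

python3 -m creep '[[0,-0.001,0,0,0,0,0],[0,-0.002,0,0,0,0,0],[0,-0.002,0,0,0,0,0]]'>/dev/null;python3 go.py;for i in 1; do python3 -m creep '[[0,-0.001,0,0,0,0,0],[0,-0.001,0,0,0,0,0]]'>/dev/null;python3 go.py;python3 -m creep '[[0,-0.001,0,0,0,0,0],[0,-0.001,0,0,0,0,0]]'>/dev/null;python3 go.py;python3 -m creep '[[0,-0.001,0,0,0,0,0],[0,-0.001,0,0,0,0,0]]'>/dev/null;python3 go.py;python3 -m creep '[[0,-0.001,0,0,0,0,0],[0,-0.001,0,0,0,0,0]]'>/dev/null;python3 go.py;python3 -m creep '[[0,-0.001,0,0,0,0,0],[0,-0.001,0,0,0,0,0]]'>/dev/null;python3 go.py;done
```

```text
t 15.7 local [-0.0254 -0.0218  0.0834] rpy [179.95  -0.    12.53] F local [-0.54 -4.72  0.38] open -0.0001
t 15.9 local [-0.0254 -0.0203  0.0834] rpy [-179.99   -0.     12.55] F local [-0.04 -2.96 -0.05] open 0.0
t 16.1 local [-0.0254 -0.0191  0.0834] rpy [-179.97   -0.     12.56] F local [-0.05 -2.16  0.24] open 0.0004
t 16.3 local [-0.0254 -0.018   0.0834] rpy [-179.97   -0.     12.56] F local [ 0.21 -0.7   0.04] open -0.0002
t 16.5 local [-0.0254 -0.0171  0.0833] rpy [-1.7997e+02  1.0000e-02  1.2560e+01] F local [-0.39  0.37 -1.55] open -0.0002
t 16.7 local [-0.0254 -0.0162  0.0834] rpy [-1.7999e+02  1.0000e-02  1.2560e+01] F local [ 0.11 -0.49 -0.42] open 0.0
```

The third click snapped at the same place in its cycle. I'll back off, lift and look.

```bash
python3 -m creep '[[0,0.01,0,0,0,0,0],[0,0.02,0,0,0,0,0],[0,0.025,-0.015,0,0,0,0],[0,0.025,-0.05,0,0,0,0],[0,0.04,-0.09,0,0,0,0],[0,0.06,-0.12,0,0,0,0],[0,0.09,-0.14,0,0,0,0],[0,0.09,-0.14,0,0,0,0]]'; python3 -m creep '[[0,0.03,-0.03,0,0,0,0],[0,0.06,-0.05,0,0,0,0],[0,0.09,-0.05,0,0,0,0],[0,0.09,-0.05,0,0,0,0],[0,0.09,-0.05,0,0,0,0]]';python3 - <<'E'
from h import *
for n,(r,c) in {"scene":((170,300),(200,370)),"top":((140,270),(160,380))}.items():
    a=optics.camera(n)[r[0]:r[1],c[0]:c[1],::-1]; cv2.imwrite(f"pics/{n}5.png",cv2.resize(a,None,fx=3.6,fy=3.6,interpolation=cv2.INTER_CUBIC))
A=np.radians(12.5)
for l in(.032,.048,.064):
    p=[.501-.025*np.cos(A)-(l-.04)*np.sin(A),.04-.025*np.sin(A)+(l-.04)*np.cos(A),.108]
    print(l,((proj("scene",p)-[200,170])*3.6).round(),((proj("top",p)-[160,140])*3.6).round())
E
```

```text
time: 17.5
ee_pos: [0.5007, -0.0723, 0.2274]
tcp_rot: [179.9, -0.3, 12.4]
wrist_force: [-0.9, 0.5, 0.6]
opening: 0.0001
time: 18.0
ee_pos: [0.5186, -0.1576, 0.2732]
tcp_rot: [-180.0, 0.0, 12.5]
wrist_force: [0.6, 0.8, 0.4]
opening: 0.0003
0.032 [[258. 176.]] [[429. 274.]]
0.048 [[237. 165.]] [[401. 281.]]
0.064 [[216. 153.]] [[372. 289.]]
```

View pics/scene5.png

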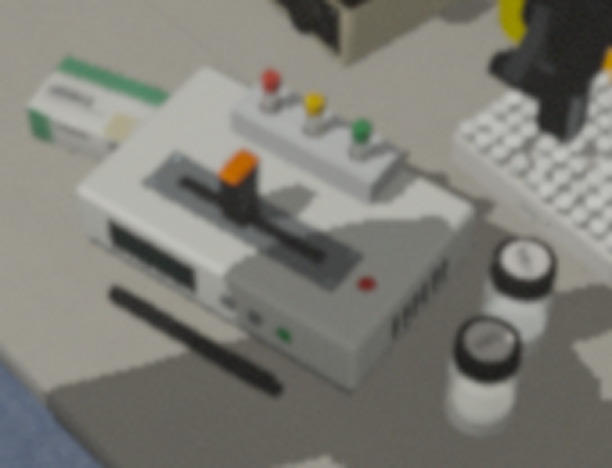

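View pics/top5.png

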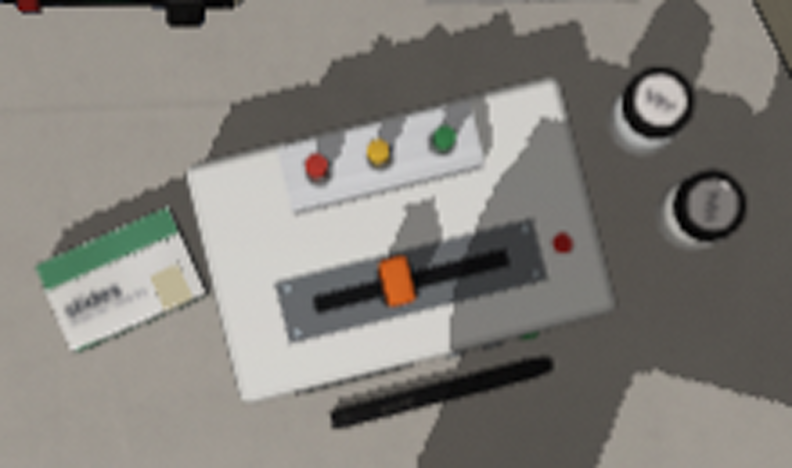

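The cap is at (239,166) in the scene view and (397,280) in the top view. The third click is predicted at (237,165) and (401,281). The bystanders look unmoved and the arm is clear, so I'm handing in.

```bash
python3 - <<'E'
from workcell import bot
print(bot.job_done()); print(bot.get_obs()["time"])
E
```

```text
the job is handed in; nothing more can be done
None
the job is handed in; nothing more can be done
```

The lever is in the third click from home, and I handed the job in at about 18 s; it reported no verdict.

- **Home:** with the fingers shut, I pushed the lever home from its starting position, the second click. It passed two clicks, then the force rose to 8 N with no further movement. The camera showed the lever at the red-dot end.
- **Three clicks:** I pushed from the red-dot side in 1–2 mm steps. First contacts came 16 mm apart, at about -57, -41 and -25 mm along the travel line. Each push peaked at about 5–6.6 N and dropped to zero about 8 mm on. I stopped after the third drop, backed off and lifted clear.
- **Last checks:** both cameras show the cap within about 4 zoomed pixels (roughly 2 mm) of where the third click should be. The tubes, jars, carton and pen look unmoved, though I only compared them by eye. The wrist force stayed near zero once clear.
- **Disagreement:** my fit of the reader's outline left corner errors of up to about 5 pixels. The contacts still came within about 2 mm of where that fit put them.

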